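Slide the slicer's blade guard shut past its spring catch

TASK

Make the slicing board safe: with closed fingertips press its long spring catch bar down and, while it is held down, push the blade guard by its upright tab past the catch and over the blade to the end of its travel. Then let go, so that the catch springs fully back up behind the guard. Only press and push: do not pinch the tab, and leave the other things on the table where they are.

Things in the scene. Friction and masses are not known exactly. Their poses are not given: they have to be found in the camera images.
- slicer: flat steel and grey plastic slicing board, 360 mm long (x), 104 mm wide (y), plus a ledge for the catch bar out to y = -104 mm; fixed. Origin on the table under the middle of the deck, z up. +x is the way the guard must travel, from the wire handle loop (x = -215 mm) towards the blade (x = 50 mm). Deck top z = 18 mm; rails at y = -49 and 49 mm, tops z = 32 mm.
- catch (a joint): travel of the spring catch bar in m: 0 = up, grows as it is pressed straight down, 0.014 = bottom stop. Spring about 3 N at the top, 10 N at the bottom. Its nose clears the guard when the bar is 0.008 or more down; 0.010 to 0.013 is a safe press.
- nose (a point): top of the catch's nose, fixed to the bar: a steel block 8 mm thick along x that stands up through the deck at slicer x = -4 to 4 mm and blocks the guard plate's front edge. Once the plate is over it, the plate itself keeps it (and the bar) down; behind the plate it springs up again.
- catch_top (a point): centre of the flat steel top of the catch bar (moves with it): 185 mm long (slicer x = -122 to 62 mm), 40 mm wide (slicer y = -98 to -58 mm), 52 mm above the table when up, 38 mm at its stop; always higher than the rails.
- guard (a joint): travel of the blade guard in m along the slicer's +x: 0 = parked, blade bare; 0.100 = end stop, blade covered. Friction about 1.5 N; it stays where it is left. Its plate's front edge meets the nose at 0.006; its rear edge has passed the nose at 0.092. Its tab is made of two 4 mm sheets, called guard_c3 (rear, to be pushed) and guard_c4 (front) in the rules; fingers on both at once count as pinching.
- tab_push (a point): on the rear (-x) face of the guard's upright steel tab, above the catch bar's centre line, 71 mm above the table (moves with the guard). The tab stands across the travel, 8 mm thick, 100 mm wide (slicer y = -100 to 0 mm), 57 to 85 mm above the table, passing 5 mm over the raised bar: fingertips pressing the bar behind the tab and moving to +x meet and push it.
- garlic: bulb of garlic, 60 mm, bystander; origin under its middle
- potato: potato, 49x76x40 mm, bystander; origin under its middle
- teaspoon: steel teaspoon, 132x28x11 mm, bystander, lying on the robot's side of the slicer; origin under its middle
- tub: small rectangular takeaway tub, 75x102x46 mm, bystander; origin under its middle
- tin: food tin, 76 mm wide, 58 mm high, bystander; origin under its middle
- shaker: salt shaker, 44 mm wide, 90 mm high, bystander; origin under its middle

How it is judged:
By the outcome, as a careful person would: the job done as asked, in the order asked, and still so for the second after the job is handed in, with the robot touching nothing.
It also fails if it takes over 35 s, if anything falls off the work surface, if the arm or the gripper's body presses on something with over 40 N, if the wrist force passes 120 N, or if a joint passes its speed limit or range.

ROBOT

A 6-joint arm with a two-finger parallel gripper is mounted at the origin on a cart in front of the work surface, level with it; the furniture and walls round the work are solid. World frame = base frame: x ahead of the robot, y to its left, z up, the work surface at z = 0. Lengths are in mm, angles in rad, forces in N, time in s.
With the tool pointing down it reaches from about 375 to 900 mm from the base axis. Payload 3.1 kg.
Tool frame: the origin (TCP) lies at the very end of the fingers, on their centre line; the grasp point (between the pads) lies 19 mm behind it (ctrl.grasp_offset is the distance from the TCP to the grasp point, in mm); z points along the fingers, y is the line along which they close (so a half turn about z gives the same grasp; the last joint's range is limited). The gripper opens to 85 mm and grips with 20 to 120 N. Pads are 22 mm wide; open, the fingers measure 114 mm over their backs; the gripper's body (76 mm by 85 mm) begins 54 mm behind the grasp point. The pads swing forward as they close: fully open they stand 13 mm farther back than shut.
Start: joints at [-1.496, 0.527, 1.433, -0, 1.181, -0.178], TCP at [156.952, -604.948, 207.21] pointing down, gripper open.
Joint ranges: [-3.08, 3.08], [-0.75, 2.2], [0.22, 2.44], [-1.43, 4.57], [0, 2.65], [-2.85, 2.85]. Speed limits (rad/s): [2.79, 2.79, 3.14, 3.14, 3.14, 3.14].

INTERFACE

Orientations are given as a unit quaternion [x, y, z, w].
In Python, from cell import ctrl gives the robot as it stands.
- The arm moves only by the tool arm_command, never from a script. Its argument "moves" is a list of rows, each an object of numbers: "fingers": the finger opening in m, from 0 to 0.0854; "dx", "dy", "dz": the shift along the world's x, y, z in m; "turn": the turn about the world's z in rad. A call has 1 to 10 rows; each row is the pose to reach, as a shift and turn from the pose commanded when the call began; what a row does not reach only later rows make up. A row lasts 1/8 s, in which the tool goes at most 62.5 mm and 10.7 degrees, less where a joint would pass 70% of its speed; a pose out of reach is approached as far as the arm can. A call with a gripper value outside its range is refused whole. The fingers move at their own pace and stop on an object; "force" is the grip in N (left out, the last holds). Time passes only in rows, so rows that repeat a pose let the fingers close. It gives the time, the measured TCP pose, the force, the opening and the grip force at its end, in the units of the state.
- ctrl.sense(): the state, without advancing time (a new reading comes with each control period).
- ctrl.capture(name): name is "scene" or "top" or "wrist"; returns a dict with "image" (480x640x3 uint8, blue, green, red), "z_map" (480x640 float32, mm along the optical axis (not along the pixel's ray), 0 where there is no reading), "fx", "fy", "cx", "cy" (pixels), "R" (3x3) and "t" (3): a world point X has camera coordinates R X + t. Camera axes: x right, y down, z forward; pixel columns grow to the right and rows downward; lengths in mm; the calibration is good to about 2 mm. The wrist camera is an equidistant fisheye: a pixel r from the principal point sees the ray r / f radians off the axis. A picture is of the moment at which its call begins.
- ctrl.hand_in(): hands the job in; it is judged then, once.
The state is a dict: "time_s": time; "joint_positions": joint angles; "qd": joint speeds; "tau": joint torques, N m; "ee_pos": TCP position; "tcp_rot": TCP orientation; "contact_force": force on the tool from outside, world axes, zero at the start; "ft_torque": the same for the moment, N m; "gripper_width": finger opening in mm; "grip_force": force on a finger pad.
Only numpy, scipy, OpenCV 4.12 (cv2) and the standard library are available. Lean on these libraries where they do the work, as an engineer would, in place of code of your own. Each camera call takes 0.05 s, during which the arm holds its last target. There are 200 camera calls.

## Working session

There is one attempt and no reset: what is moved stays moved. The work goes in short steps, Python scripts to look and compute and a tool call to move; the robot and the scene stay as the last step left them, time stands still between calls to the robot, and variables do not carry over. Pictures are saved under pics/ and viewed, at most 10 in all, crops included, and the job is handed in when it is done.

Besides the shell and the picture viewer there is one more tool, called after "Call:" in YAML: its name, and indented under it one key for each argument. arm_command: Moves the arm, as the interface text tells. Its arguments: {"type":"object","properties":{"moves":{"type":"array"},"force":{"type":"number"}},"required":["moves"]}

```bash
mkdir -p pics; ls; python3 - <<'E'
from cell import ctrl
import cv2,numpy as np
for n in ["scene","top"]:
    c=ctrl.capture(n); cv2.imwrite(f"pics/{n}0.png",c["image"]); np.savez(f"{n}0.npz",**c)
    print(n,c["fx"],c["cx"],c["cy"],c["R"].round(3).tolist(),c["t"])
s=ctrl.sense(); print(s)
E
```

```text
pics
scene 554.3430736538068 330.4366599720893 234.19946656062336 [[-0.562, -0.827, 0.021], [-0.501, 0.321, -0.804], [0.658, -0.462, -0.595]] [237.70560143 400.36263521 994.43562764]
top 461.2310887980853 319.9186904304883 235.77995488111745 [[0.021, -1.0, 0.022], [-0.984, -0.025, -0.175], [0.175, -0.018, -0.984]] [-164.28326914  583.30513499 1014.9077303 ]
{'time_s': 0.1, 'joint_positions': array([-1.49552465e+00,  5.28404861e-01,  1.43379887e+00, -8.32099240e-06,
        1.18141937e+00, -1.78486571e-01]), 'qd': array([-1.19185437e-03, -3.53768801e-03, -1.78738194e-03,  1.07043007e-03,
        9.34008191e-04, -7.65719712e-05]), 'tau': array([-4.80969102e-04, -4.43305135e+01, -1.78586483e+01, -1.74111951e-04,
        3.84503874e-03,  9.33931716e-06]), 'ee_pos': array([ 156.88209715, -604.25490986,  206.30422922]), 'tcp_rot': array([ 9.91960925e-01,  1.26540480e-01,  4.85273791e-05, -1.01406797e-03]), 'contact_force': array([-0.59986748,  0.09206181,  0.27444757]), 'ft_torque': array([ 0.01206395,  0.02075971, -0.00441524]), 'grip_force': 0.0, 'gripper_width': 85.63987806527511}
```

View pics/top0.png

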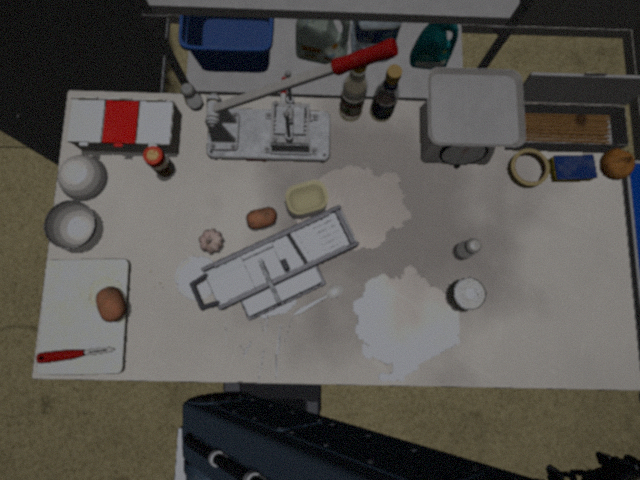

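View pics/scene0.png

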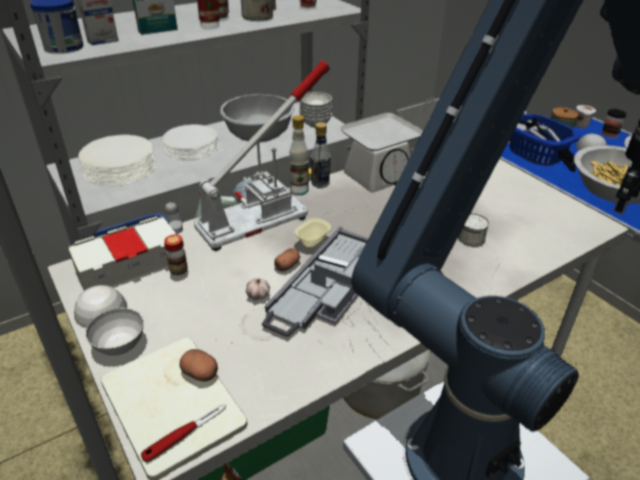

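The top view shows the slicer from its handle loop at about (203,292) to its blade end at about (350,230), with the catch bar on the robot's side near (283,293). The tab is near (266,270), the teaspoon at (318,300), and the potato, garlic and tub lie on the far side. In the scene view the arm partly hides the slicer. Next I'll enlarge that area and get heights from the depth map.

```bash
cat > h.py <<'E'
import numpy as np,cv2
def world(c):
    v,u=np.mgrid[0:480,0:640]; z=c["z_map"]
    P=np.stack([(u-c["cx"])/c["fx"]*z,(v-c["cy"])/c["fy"]*z,z],-1)
    W=(P-c["t"])@c["R"]; W[z==0]=np.nan
    return W
def ray(c,u,v,h):
    d=c["R"].T@np.array([(u-c["cx"])/c["fx"],(v-c["cy"])/c["fy"],1]); o=-c["R"].T@c["t"]
    return o+d*(h-o[2])/d[2]
E
python3 - <<'E'
from h import *
c=np.load("top0.npz"); W=world(c)
y0,y1,x0,x1=195,325,180,370
im=cv2.resize(c["image"][y0:y1,x0:x1],None,fx=4,fy=4,interpolation=cv2.INTER_CUBIC)
cv2.imwrite("pics/topcrop.png",im)
Z=W[y0:y1,x0:x1,2]
hm=cv2.applyColorMap(np.uint8(np.clip(np.nan_to_num(Z),0,95)/95*255),cv2.COLORMAP_JET)
cv2.imwrite("pics/topz.png",cv2.resize(hm,None,fx=4,fy=4,interpolation=cv2.INTER_NEAREST))
m=(W[...,2]>62)&(W[...,2]<95); m[:y0]=0;m[y1:]=0;m[:,:x0]=0;m[:,x1:]=0
n,l,st,ce=cv2.connectedComponentsWithStats(m.astype(np.uint8))
for i in range(1,n):
    if st[i,4]>5: print(st[i],W[l==i].mean(0).round(1),cv2.minAreaRect(W[l==i][:,:2].astype(np.float32)))
m=(W[...,2]>46)&(W[...,2]<57); m[:y0]=0;m[y1:]=0;m[:,:x0]=0;m[:,x1:]=0
n,l,st,ce=cv2.connectedComponentsWithStats(m.astype(np.uint8))
for i in range(1,n):
    if st[i,4]>15: print('52',st[i],W[l==i].mean(0).round(1),cv2.minAreaRect(W[l==i][:,:2].astype(np.float32)))
print(np.nanmedian(W[250:256,380:400,2]))
E
```

```text
[258 258  23  45 190] [478.2 -39.4  81.7] ((480.81988525390625, -37.698387145996094), (108.70051574707031, 8.067875862121582), 26.687299728393555)
52 [206 234   7  10  35] [573.4 106.2  50.6] ((575.2545166015625, 106.97518920898438), (20.20111656188965, 13.609731674194336), 13.451733589172363)
52 [274 267  48  34 793] [ 476.3 -102.    50.8] ((476.9700927734375, -102.27830505371094), (40.46269989013672, 104.44647216796875), 26.883955001831055)
52 [242 287  35  29 549] [433.1 -15.8  50.7] ((433.08001708984375, -15.589515686035156), (39.912879943847656, 70.83638000488281), 26.691862106323242)
-1.5842664267386641
```

View pics/topcrop.png

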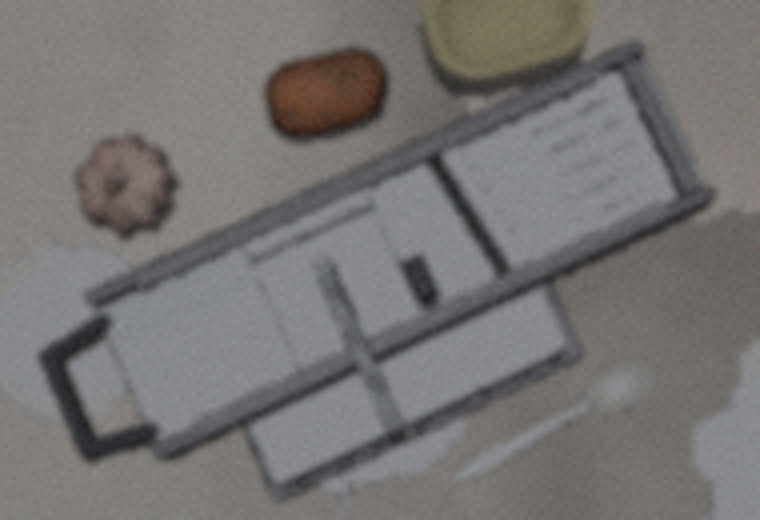

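View pics/topz.png

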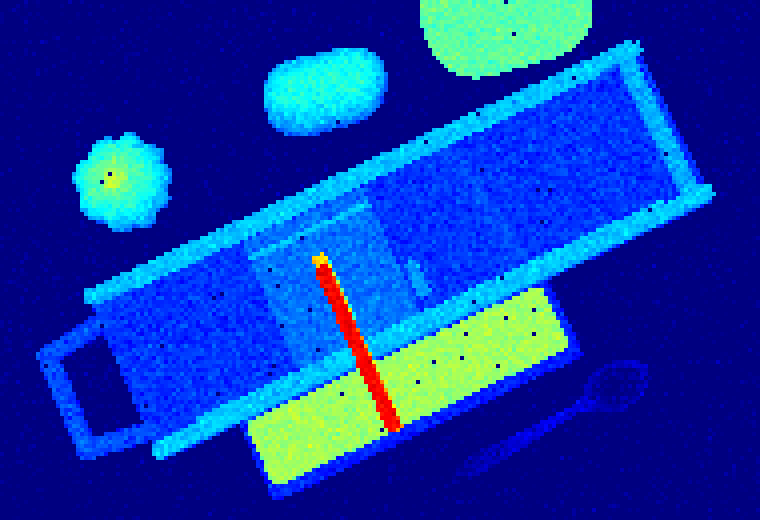

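The depth map matches the slicer well: the bar measures 40 × 185 mm at z of about 51, and the tab stands at z of about 82. The table reads −1.6 mm, so depth is biased low by about that much. From these, slicer +x ≈ (0.451, −0.893) in the world and the bar centre is about (459, −66.5). The tab's rear face is at slicer x of about −50. The press point 23 mm behind it (x = −73, y = −78) is about (439, −28) in the world. Next I'll turn the tool y axis across the travel (+1.784 rad) with the fingers shut and move over it.

Call:
arm_command:
  moves:
    - {"fingers":0,"dx":0.025,"dy":0.051,"dz":0,"turn":0.178}
    - {"fingers":0,"dx":0.05,"dy":0.102,"dz":0,"turn":0.356}
    - {"fingers":0,"dx":0.075,"dy":0.153,"dz":0,"turn":0.534}
    - {"fingers":0,"dx":0.1,"dy":0.204,"dz":0,"turn":0.712}
    - {"fingers":0,"dx":0.125,"dy":0.255,"dz":0,"turn":0.89}
    - {"fingers":0,"dx":0.15,"dy":0.306,"dz":0,"turn":1.068}
    - {"fingers":0,"dx":0.175,"dy":0.357,"dz":0,"turn":1.246}
    - {"fingers":0,"dx":0.2,"dy":0.408,"dz":0,"turn":1.424}
    - {"fingers":0,"dx":0.225,"dy":0.459,"dz":0,"turn":1.602}
    - {"fingers":0,"dx":0.25,"dy":0.51,"dz":0,"turn":1.784}

```text
time_s: 1.35
ee_pos: [407.5, -93.2, 207.2]
tcp_rot: [0.522, 0.853, -0.0, 0.0]
contact_force: [0.5, -0.6, 0.2]
gripper_width: -0.1
grip_force: 0.0
```

Call:
arm_command:
  moves:
    - {"dx":0.016,"dy":0.033,"dz":-0.02}
    - {"dx":0.0325,"dy":0.067,"dz":-0.05}
    - {"dx":0.0325,"dy":0.067,"dz":-0.097}
    - {"dx":0.0325,"dy":0.067,"dz":-0.097}
    - {"dx":0.0325,"dy":0.067,"dz":-0.097}

```text
invalid input
```

```bash
python3 - <<'E'
from cell import ctrl
from h import *
s=ctrl.sense(); print(s["ee_pos"],s["tcp_rot"],s["contact_force"],s["joint_positions"].round(2))
c=ctrl.capture("wrist"); cv2.imwrite("pics/w1.png",c["image"]); np.savez("w1.npz",**c)
c=ctrl.capture("scene"); cv2.imwrite("pics/s1.png",cv2.resize(c["image"][180:380,220:460],None,fx=3,fy=3))
E
```

```text
[407.47803607 -93.23678634 207.19772052] [ 5.21879494e-01  8.53019214e-01 -8.38229430e-06  1.20961967e-04] [ 0.53731399 -0.59645453  0.15600963] [-0.49  0.25  1.92 -0.    0.97 -0.97]
```

View pics/w1.png

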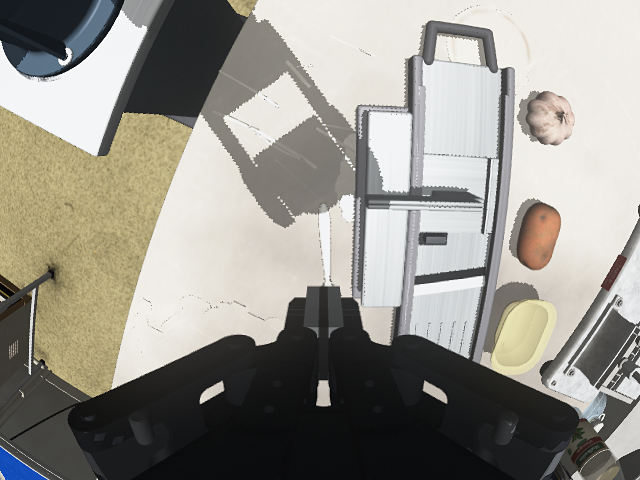

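The move was refused, probably because its rows must carry every key. In the wrist view the slicer runs straight down the image, aligned with the tool: the bar is at u≈360–412, the tab crosses at v≈200, and the closed fingertips are at about (325,290), on the robot's side of the bar as expected.

Call:
arm_command:
  moves:
    - {"fingers":0,"dx":0.016,"dy":0.033,"dz":-0.02,"turn":0}
    - {"fingers":0,"dx":0.0325,"dy":0.067,"dz":-0.05,"turn":0}
    - {"fingers":0,"dx":0.0325,"dy":0.067,"dz":-0.097,"turn":0}
    - {"fingers":0,"dx":0.0325,"dy":0.067,"dz":-0.097,"turn":0}
    - {"fingers":0,"dx":0.0325,"dy":0.067,"dz":-0.097,"turn":0}

```text
time_s: 2.08
ee_pos: [439.8, -28.8, 111.0]
tcp_rot: [0.525, 0.851, 0.0, 0.0]
contact_force: [0.2, -0.6, -0.1]
gripper_width: -0.2
grip_force: 0.0
```

```bash
python3 - <<'E'
from cell import ctrl
from h import *
s=ctrl.sense(); print(s["ee_pos"],s["tcp_rot"],s["contact_force"],s["joint_positions"].round(2))
c=ctrl.capture("wrist"); cv2.imwrite("pics/w2.png",c["image"]); np.savez("w2.npz",**c)
c=ctrl.capture("scene"); cv2.imwrite("pics/s2.png",cv2.resize(c["image"][180:380,220:460],None,fx=3,fy=3))
E
```

```text
[439.84288602 -28.77674555 110.96370995] [5.24890522e-01 8.51169670e-01 2.38500584e-05 3.63817335e-04] [ 0.22063681 -0.61700185 -0.13726895] [-0.32  0.45  1.98 -0.    0.71 -0.79]
```

View pics/w2.png

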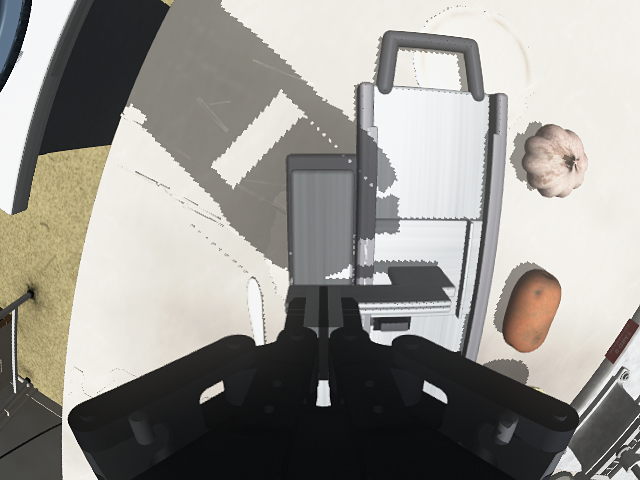

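The wrist view shows the bar (u≈290–355) centred under the closed fingers (u≈325), with the tab at v≈300. I'll check the clearance behind the tab by ray-casting its rear top edge at z = 85 and projecting the TCP.

```bash
python3 - <<'E'
from h import *
c=np.load("w2.npz"); f=c["fx"]; v,u=np.mgrid[0:480,0:640]
dx,dy=u-c["cx"],v-c["cy"]; r=np.hypot(dx,dy)+1e-9; th=r/f
z=c["z_map"]; P=np.stack([np.tan(th)*dx/r*z,np.tan(th)*dy/r*z,z],-1)
W=(P-c["t"])@c["R"]
ex=np.array([.451,-.8925]); ey=np.array([.8925,.451]); o=np.array([458.8,-66.5])+30*ex+78*ey
S=np.stack([(W[...,:2]-o)@ex,(W[...,:2]-o)@ey,W[...,2]],-1)
m=(z>0)&(abs(S[...,2]-84)<6)&(u>370)&(u<460)&(abs(S[...,0])<90)
print("tab top",m.sum(),np.percentile(S[m],[2,50,98],axis=0).round(1))
m=(z>0)&(abs(S[...,2]-52)<4)&(u>285)&(u<362)&(v>160)&(v<285)
print("bar",m.sum(),np.percentile(S[m],[1,50,99],axis=0).round(1))
E
```

```text
tab top 1302 [[-48.  -47.4  78.5]
 [-45.8 -24.7  85.4]
 [-40.6  -0.4  87. ]]
bar 7156 [[-120.   -95.8   50. ]
 [ -85.4  -76.5   52.9]
 [ -46.   -57.3   54.5]]
```

Wrist depth agrees: the tab's rear face is at −48 to −49, the bar spans y −96 to −57, and the TCP is at (−72, −78). That leaves about 12 mm behind the tab. Next I'll press down to about 11 mm of catch travel in slow steps.

Call:
arm_command:
  moves:
    - {"fingers":0,"dx":0,"dy":0,"dz":-0.03,"turn":0}
    - {"fingers":0,"dx":0,"dy":0,"dz":-0.05,"turn":0}
    - {"fingers":0,"dx":0,"dy":0,"dz":-0.055,"turn":0}
    - {"fingers":0,"dx":0,"dy":0,"dz":-0.06,"turn":0}
    - {"fingers":0,"dx":0,"dy":0,"dz":-0.063,"turn":0}
    - {"fingers":0,"dx":0,"dy":0,"dz":-0.063,"turn":0}

```text
time_s: 2.92
ee_pos: [439.7, -28.0, 47.5]
tcp_rot: [0.524, 0.852, 0.0, 0.0]
contact_force: [0.3, 0.3, 0.2]
gripper_width: 0.1
grip_force: 0.0
```

The TCP reads 47.5 but there is no force yet, where contact was expected at about 52. I'll look from the side before going further.

```bash
python3 - <<'E'
from cell import ctrl
from h import *
s=ctrl.sense(); print(s["time_s"],s["ee_pos"],s["contact_force"],s["ft_torque"],s["joint_positions"].round(3))
c=ctrl.capture("scene"); a=cv2.resize(c["image"][215:345,250:390],None,fx=5,fy=4.5,interpolation=cv2.INTER_CUBIC)
cv2.imwrite("pics/s3.png",a)
W=world(c); 
ex=np.array([.451,-.8925]); ey=np.array([.8925,.451]); o=np.array([458.8,-66.5])+30*ex+78*ey
S=np.stack([(W[...,:2]-o)@ex,(W[...,:2]-o)@ey,W[...,2]],-1)
for lo,hi in ((-118,-90),(-30,55)):
    m=(S[...,0]>lo)&(S[...,0]<hi)&(abs(S[...,1]+78)<14)&(S[...,2]<62)&(S[...,2]>25); print(lo,m.sum(),np.median(S[m],0) if m.any() else None)
c=ctrl.capture("wrist"); np.savez("w3.npz",**c)
f=c["fx"]; v,u=np.mgrid[0:480,0:640]
dx,dy=u-c["cx"],v-c["cy"]; r=np.hypot(dx,dy)+1e-9; th=r/f
z=c["z_map"]; P=np.stack([np.tan(th)*dx/r*z,np.tan(th)*dy/r*z,z],-1)
W=(P-c["t"])@c["R"]; S=np.stack([(W[...,:2]-o)@ex,(W[...,:2]-o)@ey,W[...,2]],-1)
m=(z>0)&(S[...,0]>-118)&(S[...,0]<-90)&(abs(S[...,1]+78)<14)&(S[...,2]<62); print("wrist bar",m.sum(),np.median(S[m],0))
m=(z>0)&(S[...,0]>-140)&(S[...,0]<-100)&(abs(S[...,1]-10)<20)&(S[...,2]<62); print("wrist deck(18)",m.sum(),np.median(S[m],0))
m=(z>0)&(S[...,0]>-140)&(S[...,0]<-100)&(abs(S[...,1]+130)<10)&(S[...,2]<62); print("wrist table",m.sum(),np.median(S[m],0))
E
```

```text
2.925 [439.70016114 -28.04069319  47.54333467] [0.3189348  0.32339899 0.22059441] [-0.02723259  0.00621364 -0.05178578] [-0.318  0.587  2.022 -0.     0.532 -0.785]
-118 0 None
-30 0 None
wrist bar 3901 [-105.11387319  -77.96806605   53.01803016]
wrist deck(18) 4441 [-120.35167185    8.95817318   19.10087687]
wrist table 2169 [-120.18769894 -129.78430776    0.66227617]
```

View pics/s3.png

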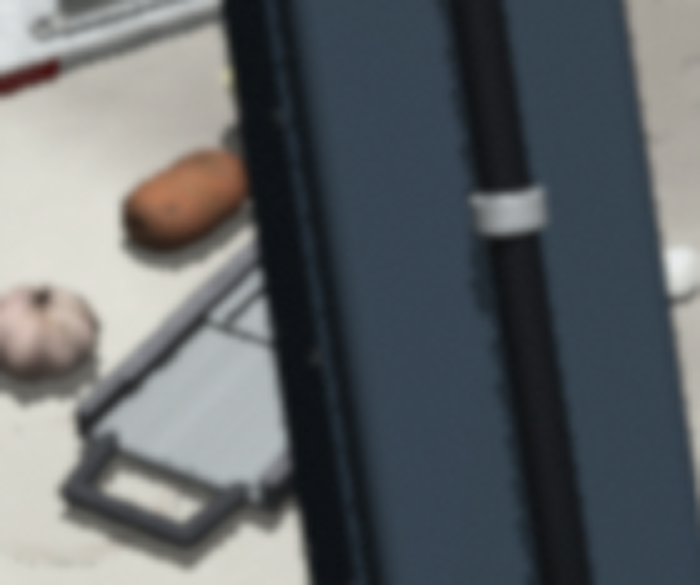

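The arm hides the bar in the scene camera, but wrist depth shows the bar still fully up (53.0 where the table reads 0.7). So the closed tips end a few mm short of the reported TCP. I'll creep down until I feel the bar.

Call:
arm_command:
  moves:
    - {"fingers":0,"dx":0,"dy":0,"dz":-0.002,"turn":0}
    - {"fingers":0,"dx":0,"dy":0,"dz":-0.003,"turn":0}
    - {"fingers":0,"dx":0,"dy":0,"dz":-0.003,"turn":0}

```text
time_s: 3.4
ee_pos: [439.4, -27.9, 44.1]
tcp_rot: [0.524, 0.852, -0.0, -0.0]
contact_force: [-0.7, -0.5, 1.1]
gripper_width: -0.0
grip_force: 0.0
```

```bash
cat > wb.py <<'E'
from cell import ctrl
from h import *
s=ctrl.sense(); print(s["time_s"],s["ee_pos"].round(1),s["contact_force"].round(1))
c=ctrl.capture("wrist"); f=c["fx"]; v,u=np.mgrid[0:480,0:640]
ex=np.array([.451,-.8925]); ey=np.array([.8925,.451]); o=np.array([458.8,-66.5])+30*ex+78*ey
dx,dy=u-c["cx"],v-c["cy"]; r=np.hypot(dx,dy)+1e-9; th=r/f
z=c["z_map"]; P=np.stack([np.tan(th)*dx/r*z,np.tan(th)*dy/r*z,z],-1)
W=(P-c["t"])@c["R"]; S=np.stack([(W[...,:2]-o)@ex,(W[...,:2]-o)@ey,W[...,2]],-1)
def med(n,x,y,h):
    m=(z>0)&(S[...,0]>x[0])&(S[...,0]<x[1])&(S[...,1]>y[0])&(S[...,1]<y[1])&(S[...,2]>h[0])&(S[...,2]<h[1])
    print(n,m.sum(),np.percentile(S[m],[3,50,97],axis=0).round(1).tolist() if m.sum()>5 else None)
med("bar",(-118,-95),(-92,-64),(30,62))
med("table",(-140,-100),(-140,-120),(-10,10))
med("tab",(-70,80),(-45,0),(76,92))
E
python3 wb.py
```

```text
3.4 [439.4 -27.9  44.1] [-0.7 -0.5  1.1]
bar 3233 [[-117.4, -91.1, 52.0], [-106.8, -78.1, 53.1], [-95.7, -64.9, 54.2]]
table 2230 [[-138.8, -139.3, -0.6], [-120.3, -129.9, 0.7], [-101.4, -120.6, 2.0]]
tab 218 [[-48.1, -31.4, 76.4], [-47.4, -3.9, 80.6], [-40.9, -0.1, 86.1]]
```

Call:
arm_command:
  moves:
    - {"fingers":0,"dx":0,"dy":0,"dz":-0.002,"turn":0}
    - {"fingers":0,"dx":0,"dy":0,"dz":-0.003,"turn":0}
    - {"fingers":0,"dx":0,"dy":0,"dz":-0.003,"turn":0}

```text
time_s: 3.82
ee_pos: [439.3, -27.9, 41.1]
tcp_rot: [0.524, 0.852, -0.0, -0.0]
contact_force: [0.4, 0.2, 0.2]
gripper_width: 0.1
grip_force: 0.0
```

```bash
python3 wb.py
```

```text
3.825 [439.3 -27.9  41.1] [0.4 0.2 0.2]
bar 3345 [[-117.4, -91.1, 51.9], [-106.9, -78.1, 53.1], [-95.8, -64.8, 54.2]]
table 2292 [[-138.8, -139.4, -0.6], [-120.3, -129.9, 0.7], [-101.2, -120.6, 2.0]]
tab 208 [[-48.1, -32.9, 76.3], [-47.2, -5.2, 81.7], [-40.4, -0.3, 86.7]]
```

Still no contact at a TCP of 41, so I'll look at the fingertips themselves with the wrist camera.

```bash
cat >> wb.py <<'E'
cv2.imwrite("pics/w4.png",cv2.resize(c["image"][200:400,220:460],None,fx=3,fy=3,interpolation=cv2.INTER_CUBIC))
for vv in range(270,400,8): print(vv,[tuple(S[vv,uu].round(0).astype(int).tolist()) if z[vv,uu]>0 else None for uu in (300,312,325,338)])
E
python3 wb.py
```

```text
3.875 [439.4 -27.9  41.1] [ 0.1  0.  -0.6]
bar 3356 [[-117.5, -91.2, 51.9], [-106.8, -78.1, 53.1], [-95.7, -64.9, 54.2]]
table 2279 [[-138.8, -139.3, -0.6], [-120.3, -129.9, 0.7], [-101.3, -120.7, 2.0]]
tab 207 [[-48.0, -32.8, 76.2], [-47.2, -5.1, 82.1], [-40.0, -0.3, 86.7]]
270 [(-84, -86, 53), (-83, -81, 53), (-83, -75, 53), (-83, -69, 52)]
278 [(-80, -86, 53), (-80, -81, 54), (-80, -75, 53), (-80, -69, 54)]
286 [(-76, -86, 54), (-84, -80, 71), (-83, -75, 71), (-84, -70, 72)]
294 [(-72, -87, 53), (-84, -80, 79), (-84, -75, 79), (-83, -70, 78)]
302 [(-79, -85, 76), (-83, -80, 86), (-83, -75, 85), (-83, -70, 86)]
310 [(-80, -85, 86), (-84, -80, 92), (-84, -75, 92), (-83, -71, 92)]
318 [(-79, -84, 90), (-83, -80, 98), (-83, -75, 97), (-83, -71, 98)]
326 [(-79, -84, 96), (-84, -80, 104), (-83, -75, 103), (-83, -71, 103)]
334 [(-86, -83, 114), (-84, -79, 110), (-80, -75, 104), (-85, -71, 110)]
342 [(-84, -83, 115), (-84, -79, 114), (-77, -75, 104), (-84, -72, 115)]
350 [(-84, -83, 118), (-84, -79, 118), (-74, -75, 104), (-85, -72, 119)]
358 [(-85, -82, 124), (-84, -79, 122), (-70, -75, 103), (-84, -72, 123)]
366 [(-89, -82, 134), (-82, -79, 124), (-67, -75, 103), (-88, -72, 132)]
374 [(-89, -81, 137), None, (-64, -75, 104), (-86, -72, 132)]
382 [(-89, -81, 140), (-70, -79, 116), (-47, -75, 87), (-83, -72, 133)]
390 [(-90, -81, 144), (-66, -80, 115), (-42, -75, 86), (-81, -72, 133)]
398 [(-89, -81, 145), (-64, -80, 117), (-8, -75, 52), (-78, -72, 133)]
```

View pics/w4.png

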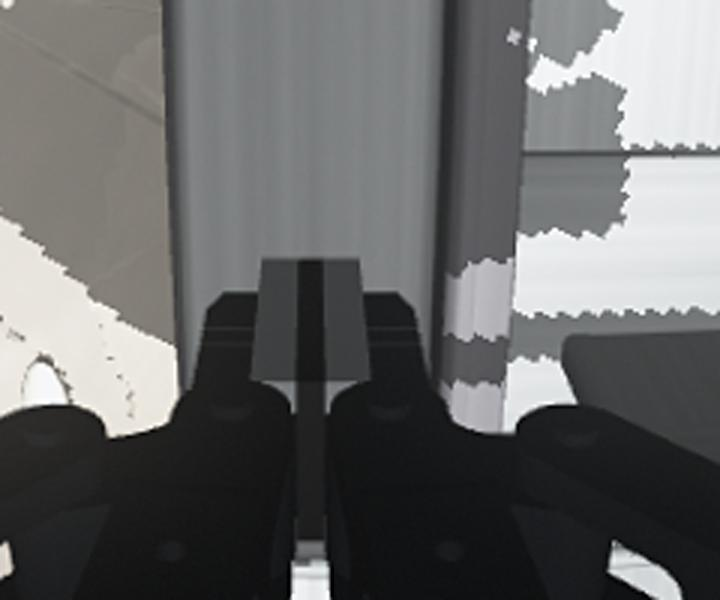

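The fingers are plainly still above the bar. In the crop the pad tips end at (310,258), and depth puts that edge at z≈68 while the reported TCP is 41, so the tips end about 16 mm above the bar top. I don't trust the reported TCP height against what the camera shows. Before going lower, I'll check how far the linkages and palm sit above the tips, so nothing else lands on the tab.

```bash
cat >> wb.py <<'E'
print("cam",(-c["R"].T@c["t"]).round(1),"axis",c["R"][2].round(3), "f",f)
g=(z>0)&(z<230)&(v>260)
print(np.percentile(z[g],[1,50,99]))
for uu in range(70,590,20):
    k=np.where((z[:,uu]>0)&(S[:,uu,2]>66)&(S[:,uu,0]<-56)&(v[:,uu]>270))[0]
    if len(k): print(uu,k[0],S[k[0]+2,uu].round(0), "minz",S[k,uu][S[k,uu,2].argmin()].round(0))
E
python3 wb.py | sed -n '1p;21,$p'
python3 - <<'E'
from cell import ctrl
from h import *
c=ctrl.capture("top"); W=world(c)
ex=np.array([.451,-.8925]); ey=np.array([.8925,.451]); o=np.array([458.8,-66.5])+30*ex+78*ey
S=np.stack([(W[...,:2]-o)@ex,(W[...,:2]-o)@ey,W[...,2]],-1)
m=(abs(S[...,0]+72)<70)&(abs(S[...,1]+78)<70)&(S[...,2]>90)&(S[...,2]<400)
print(np.histogram(S[m][:,2],bins=np.arange(90,400,15)))
E
```

```text
3.925 [439.5 -28.   41.2] [ 1.  -0.1  0.3]
398 [(-89, -81, 146), (-64, -80, 117), (-8, -75, 53), (-79, -72, 134)]
cam [409.4  36.1 208.9] axis [ 0.127 -0.251 -0.96 ] f 371.64829954431775
[ 52.49368496 100.24524307 229.4116185 ]
70 411 [ -84. -138.  155.] minz [ -84. -138.  154.]
90 399 [ -83. -135.  148.] minz [ -83. -135.  148.]
110 390 [ -84. -131.  144.] minz [ -84. -131.  143.]
130 381 [ -84. -126.  140.] minz [ -84. -127.  138.]
150 372 [ -83. -123.  134.] minz [ -83. -123.  134.]
170 362 [ -85. -118.  130.] minz [ -84. -119.  128.]
190 353 [ -84. -114.  124.] minz [ -84. -115.  123.]
210 343 [ -84. -110.  117.] minz [ -84. -110.  117.]
230 335 [ -86. -104.  116.] minz [ -85. -105.  113.]
250 337 [-85. -98. 115.] minz [-84. -98. 112.]
270 343 [-79. -93. 108.] minz [-79. -93. 107.]
290 301 [-79. -89.  78.] minz [-79. -89.  75.]
310 286 [-83. -81.  72.] minz [-83. -81.  71.]
330 286 [-83. -73.  72.] minz [-83. -73.  71.]
350 297 [-80. -65.  75.] minz [-79. -65.  72.]
370 338 [-85. -62. 115.] minz [-84. -62. 113.]
390 346 [-79. -55. 110.] minz [-79. -55. 109.]
410 335 [-86. -50. 115.] minz [-84. -49. 111.]
430 341 [-84. -44. 117.] minz [-84. -44. 116.]
450 350 [-84. -39. 122.] minz [-84. -39. 121.]
470 360 [-84. -35. 128.] minz [-84. -35. 128.]
490 369 [-84. -31. 133.] minz [-84. -30. 132.]
510 378 [-83. -26. 137.] minz [-84. -26. 137.]
530 387 [-84. -23. 143.] minz [-84. -22. 142.]
550 396 [-84. -19. 148.] minz [-84. -19. 147.]
570 406 [-84. -16. 153.] minz [-84. -15. 152.]
(array([  0,   0,   0,   0,  17,   0,   0,   0,   0,   0,   0,   0,   0,
         0,   0,   0,   0,  21, 149, 828]), array([ 90, 105, 120, 135, 150, 165, 180, 195, 210, 225, 240, 255, 270,
       285, 300, 315, 330, 345, 360, 375, 390]))
```

The lowest knuckles sit about 43 mm above the tips and are roughly flush with the pads, so pressing the bar leaves them near the tab's top edge and behind it, which is fine. I'll go on down by feel, expecting contact after about 15 mm.

Call:
arm_command:
  moves:
    - {"fingers":0,"dx":0,"dy":0,"dz":-0.005,"turn":0}
    - {"fingers":0,"dx":0,"dy":0,"dz":-0.009,"turn":0}
    - {"fingers":0,"dx":0,"dy":0,"dz":-0.012,"turn":0}
    - {"fingers":0,"dx":0,"dy":0,"dz":-0.012,"turn":0}

```text
time_s: 4.53
ee_pos: [439.2, -27.9, 28.9]
tcp_rot: [0.524, 0.852, -0.0, -0.0]
contact_force: [0.3, -0.7, 0.2]
gripper_width: -0.3
grip_force: 0.0
```

```bash
python3 wb.py | sed -n '1,12p'
```

```text
4.525 [439.2 -27.9  28.9] [ 0.3 -0.7  0.2]
bar 3884 [[-117.3, -91.1, 51.9], [-106.9, -78.0, 53.0], [-95.7, -64.8, 54.2]]
table 2550 [[-138.8, -139.4, -0.5], [-120.5, -129.9, 0.7], [-101.2, -120.6, 1.9]]
tab 254 [[-48.2, -35.5, 78.4], [-47.2, -31.7, 84.2], [-42.9, -26.9, 86.6]]
270 [(-88, -86, 53), (-89, -81, 54), (-88, -75, 53), (-88, -70, 53)]
278 [(-85, -86, 52), (-85, -81, 54), (-85, -75, 53), (-85, -70, 53)]
286 [(-81, -86, 52), (-84, -81, 59), (-84, -75, 59), (-84, -70, 60)]
294 [(-78, -86, 53), (-83, -80, 66), (-83, -75, 66), (-84, -70, 67)]
302 [(-79, -85, 64), (-83, -80, 73), (-83, -75, 73), (-84, -71, 74)]
310 [(-80, -85, 72), (-84, -80, 80), (-83, -75, 79), (-83, -71, 80)]
318 [(-79, -84, 78), (-83, -80, 85), (-84, -75, 86), (-83, -71, 85)]
326 [(-79, -84, 83), (-84, -80, 91), (-83, -75, 91), (-83, -71, 91)]
```

Call:
arm_command:
  moves:
    - {"fingers":0,"dx":0,"dy":0,"dz":-0.003,"turn":0}
    - {"fingers":0,"dx":0,"dy":0,"dz":-0.006,"turn":0}
    - {"fingers":0,"dx":0,"dy":0,"dz":-0.008,"turn":0}
    - {"fingers":0,"dx":0,"dy":0,"dz":-0.008,"turn":0}

```text
time_s: 5.08
ee_pos: [439.6, -28.0, 21.3]
tcp_rot: [0.524, 0.852, 0.0, 0.0]
contact_force: [0.3, 0.2, 5.6]
gripper_width: 0.2
grip_force: 2.6
```

```bash
python3 wb.py | sed -n '1,8p'
```

```text
5.075 [439.6 -28.   21.3] [0.3 0.2 5.6]
bar 3947 [[-117.4, -91.2, 45.3], [-106.8, -78.1, 46.4], [-95.7, -64.9, 47.6]]
table 2746 [[-138.8, -139.4, -0.6], [-120.4, -129.8, 0.7], [-101.2, -120.6, 2.0]]
tab 153 [[-48.3, -34.8, 76.2], [-47.5, -30.5, 79.2], [-46.7, -28.1, 83.8]]
270 [(-89, -85, 47), (-89, -80, 47), (-89, -75, 47), (-88, -70, 46)]
278 [(-85, -85, 47), (-85, -80, 46), (-85, -75, 48), (-85, -70, 46)]
286 [(-81, -85, 46), (-83, -80, 51), (-83, -75, 51), (-83, -70, 51)]
294 [(-78, -85, 47), (-83, -80, 58), (-84, -75, 59), (-83, -70, 59)]
```

Contact: 5.6 N, and the bar is 6.6 mm down by depth, which fits the spring. Another 5 mm gives about 11.5 mm.

Call:
arm_command:
  moves:
    - {"fingers":0,"dx":0,"dy":0,"dz":-0.003,"turn":0}
    - {"fingers":0,"dx":0,"dy":0,"dz":-0.005,"turn":0}
    - {"fingers":0,"dx":0,"dy":0,"dz":-0.005,"turn":0}

```text
time_s: 5.5
ee_pos: [439.6, -28.0, 16.5]
tcp_rot: [0.524, 0.852, 0.0, 0.0]
contact_force: [-0.4, 0.2, 7.3]
gripper_width: 0.2
grip_force: 3.8
```

```bash
python3 wb.py | sed -n '1,4p'
```

```text
5.5 [439.6 -28.   16.5] [-0.4  0.2  7.3]
bar 3936 [[-117.4, -91.2, 40.5], [-106.8, -77.8, 41.7], [-95.7, -64.8, 42.8]]
table 2871 [[-138.8, -139.4, -0.5], [-120.4, -129.8, 0.7], [-101.2, -120.6, 2.0]]
tab 46 [[-64.3, -43.3, 76.1], [-47.6, -29.8, 77.6], [-46.7, -28.2, 91.7]]
```

The bar is 11.4 mm down at 7.3 N. Next I'll push along slicer +x = (0.451, −0.893), 60 mm first.

Call:
arm_command:
  moves:
    - {"fingers":0,"dx":0.0027,"dy":-0.0054,"dz":0,"turn":0}
    - {"fingers":0,"dx":0.0054,"dy":-0.0107,"dz":0,"turn":0}
    - {"fingers":0,"dx":0.0081,"dy":-0.0161,"dz":0,"turn":0}
    - {"fingers":0,"dx":0.0108,"dy":-0.0214,"dz":0,"turn":0}
    - {"fingers":0,"dx":0.0135,"dy":-0.0268,"dz":0,"turn":0}
    - {"fingers":0,"dx":0.0162,"dy":-0.0321,"dz":0,"turn":0}
    - {"fingers":0,"dx":0.0189,"dy":-0.0375,"dz":0,"turn":0}
    - {"fingers":0,"dx":0.0216,"dy":-0.0428,"dz":0,"turn":0}
    - {"fingers":0,"dx":0.0243,"dy":-0.0482,"dz":0,"turn":0}
    - {"fingers":0,"dx":0.027,"dy":-0.0536,"dz":0,"turn":0}

```text
time_s: 6.8
ee_pos: [462.8, -79.0, 16.2]
tcp_rot: [0.525, 0.851, -0.0, -0.004]
contact_force: [-3.2, 7.4, 8.9]
gripper_width: -0.0
grip_force: 4.1
```

```bash
python3 wb.py | sed -n '1,4p'
```

```text
6.8 [462.8 -79.   16.2] [-3.2  7.4  8.9]
bar 4291 [[-117.2, -91.1, 40.1], [-106.3, -77.8, 41.3], [-95.6, -64.9, 42.6]]
table 2881 [[-138.8, -139.4, -0.6], [-119.6, -129.8, 0.7], [-101.1, -120.6, 2.1]]
tab 514 [[-3.0, -42.2, 76.6], [-2.0, -34.0, 82.8], [1.5, -0.3, 86.6]]
```

The guard moved 45 mm past the nose with the bar held 11.8 mm down and an 8 N push. I'll do the remaining 55 mm plus a little for compliance.

Call:
arm_command:
  moves:
    - {"fingers":0,"dx":0.0028,"dy":-0.0051,"dz":0,"turn":0}
    - {"fingers":0,"dx":0.0055,"dy":-0.0102,"dz":0,"turn":0}
    - {"fingers":0,"dx":0.0083,"dy":-0.0153,"dz":0,"turn":0}
    - {"fingers":0,"dx":0.011,"dy":-0.0204,"dz":0,"turn":0}
    - {"fingers":0,"dx":0.0138,"dy":-0.0255,"dz":0,"turn":0}
    - {"fingers":0,"dx":0.0165,"dy":-0.0306,"dz":0,"turn":0}
    - {"fingers":0,"dx":0.0193,"dy":-0.0357,"dz":0,"turn":0}
    - {"fingers":0,"dx":0.022,"dy":-0.0408,"dz":0,"turn":0}
    - {"fingers":0,"dx":0.0248,"dy":-0.0459,"dz":0,"turn":0}
    - {"fingers":0,"dx":0.0275,"dy":-0.051,"dz":0,"turn":0}

```text
time_s: 8.1
ee_pos: [486.8, -124.6, 15.8]
tcp_rot: [0.526, 0.851, 0.002, -0.01]
contact_force: [-2.9, 31.8, 18.3]
gripper_width: 0.1
grip_force: 4.3
```

```bash
python3 wb.py | sed -n '1,4p'
```

```text
8.1 [ 486.8 -124.6   15.8] [-2.9 31.8 18.3]
bar 0 None
table 623 [[-110.0, -139.6, -0.6], [-104.9, -130.5, 0.8], [-100.4, -120.7, 2.4]]
tab 558 [[44.2, -44.2, 76.5], [49.6, -33.7, 83.2], [53.5, -0.6, 91.2]]
```

A push of 32 N suggests the end stop. I'll measure the tab and bar before releasing.

```bash
cat >> wb.py <<'E'
med("bar2",(-80,0),(-92,-64),(30,62))
for h in ((77,80),(80,83),(83,88)): med("tabrear%d"%h[0],(30,80),(-40,-5),h)
med("deckplate",(-30,60),(-40,40),(14,40))
E
python3 wb.py | tail -5
```

```text
bar2 14560 [[-77.5, -91.1, 39.9], [-39.9, -78.0, 41.1], [-2.5, -64.8, 42.3]]
tabrear77 46 [[49.0, -39.7, 77.2], [49.5, -7.5, 78.3], [50.2, -5.3, 79.9]]
tabrear80 54 [[48.5, -39.8, 80.1], [49.6, -37.6, 81.3], [50.2, -5.2, 82.8]]
tabrear83 165 [[48.9, -39.6, 83.2], [50.2, -36.5, 85.5], [54.1, -33.1, 86.6]]
deckplate 24781 [[-27.5, -36.1, 18.1], [13.1, -3.5, 20.3], [52.4, 36.4, 33.1]]
```

The tab's rear face is at about 49.5, some 97–99 mm from parked, which is within calibration of the full 100. The bar is 12 mm down. The resistance jumped from 8 N to 30 N, as at a hard stop. Next I'll unload backwards along −x with the bar still held.

Call:
arm_command:
  moves:
    - {"fingers":0,"dx":-0.002,"dy":0.003,"dz":0,"turn":0}
    - {"fingers":0,"dx":-0.004,"dy":0.006,"dz":0,"turn":0}
    - {"fingers":0,"dx":-0.006,"dy":0.009,"dz":0,"turn":0}
    - {"fingers":0,"dx":-0.008,"dy":0.013,"dz":0,"turn":0}
    - {"fingers":0,"dx":-0.01,"dy":0.018,"dz":0,"turn":0}
    - {"fingers":0,"dx":-0.01,"dy":0.018,"dz":0,"turn":0}

```text
time_s: 8.95
ee_pos: [486.7, -116.3, 17.3]
tcp_rot: [0.524, 0.852, 0.0, 0.004]
contact_force: [0.5, -2.8, 8.1]
gripper_width: -0.1
grip_force: 3.8
```

```bash
python3 wb.py | sed -n '1p;/bar2/,$p'
```

```text
8.95 [ 486.7 -116.3   17.3] [ 0.5 -2.8  8.1]
bar2 14834 [[-77.6, -91.2, 41.3], [-40.9, -78.0, 42.5], [-2.6, -64.9, 43.7]]
tabrear77 69 [[48.6, -33.4, 77.0], [49.3, -30.4, 78.1], [50.1, -27.3, 79.8]]
tabrear80 47 [[48.2, -31.3, 80.1], [49.2, -29.2, 81.0], [50.2, -27.6, 82.9]]
tabrear83 7 [[48.4, -29.2, 83.3], [48.8, -28.7, 83.7], [49.4, -28.0, 84.7]]
deckplate 23774 [[-27.6, -36.0, 18.1], [12.1, -2.9, 20.1], [50.5, 36.8, 32.8]]
```

The tab stayed put with about 10 mm of clearance. Now I'll lift straight up.

Call:
arm_command:
  moves:
    - {"fingers":0,"dx":0,"dy":0,"dz":0.006,"turn":0}
    - {"fingers":0,"dx":0,"dy":0,"dz":0.014,"turn":0}
    - {"fingers":0,"dx":0,"dy":0,"dz":0.03,"turn":0}
    - {"fingers":0,"dx":0,"dy":0,"dz":0.06,"turn":0}
    - {"fingers":0,"dx":0,"dy":0,"dz":0.1,"turn":0}
    - {"fingers":0,"dx":0,"dy":0,"dz":0.15,"turn":0}
    - {"fingers":0,"dx":0,"dy":0,"dz":0.2,"turn":0}
    - {"fingers":0,"dx":-0.03,"dy":0.05,"dz":0.2,"turn":0}
    - {"fingers":0,"dx":-0.05,"dy":0.1,"dz":0.2,"turn":0}
    - {"fingers":0,"dx":-0.05,"dy":0.1,"dz":0.2,"turn":0}

```text
time_s: 10.25
ee_pos: [429.9, -11.1, 215.6]
tcp_rot: [0.523, 0.853, -0.0, -0.003]
contact_force: [0.7, 0.4, -0.6]
gripper_width: 0.2
grip_force: 0.0
```

```bash
python3 wb.py | sed -n '1,4p;/bar2/,$p'; python3 - <<'E'
from cell import ctrl
from h import *
c=ctrl.capture("wrist"); cv2.imwrite("pics/w9.png",c["image"])
E
```

```text
10.25 [429.9 -11.1 215.6] [ 0.7  0.4 -0.6]
bar 789 [[-117.7, -91.4, 51.7], [-107.0, -78.4, 53.1], [-95.9, -64.9, 54.4]]
table 726 [[-138.4, -139.3, -0.6], [-120.5, -129.9, 0.7], [-101.4, -120.3, 2.3]]
tab 0 None
bar2 1789 [[-78.1, -91.2, 51.7], [-51.0, -78.3, 53.0], [-21.7, -64.9, 54.3]]
tabrear77 0 None
tabrear80 0 None
tabrear83 0 None
deckplate 4995 [[-27.6, -35.4, 17.9], [11.0, 0.1, 20.7], [49.8, 37.6, 32.4]]
```

View pics/w9.png

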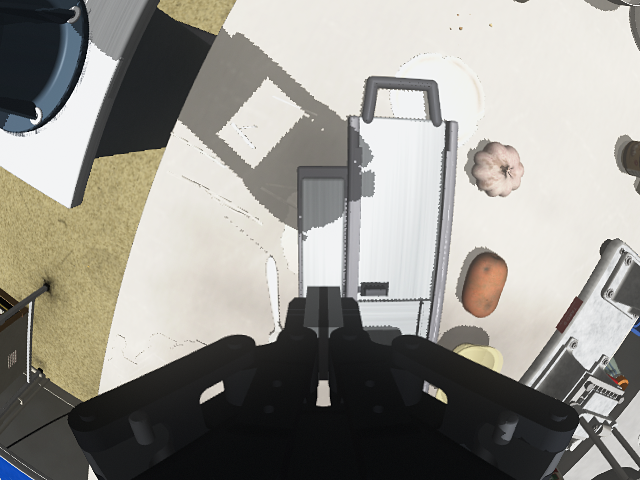

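The bar is back at 53.0, the same reading as before the press. The nose stands up at about (375,289), just behind the plate's rear edge at v≈299, and the bystanders look undisturbed. I'll swing the arm aside and check the travel with the top camera, as I measured it parked.

Call:
arm_command:
  moves:
    - {"fingers":0,"dx":-0.005,"dy":-0.055,"dz":0,"turn":0}
    - {"fingers":0,"dx":-0.01,"dy":-0.11,"dz":0,"turn":0}
    - {"fingers":0,"dx":-0.02,"dy":-0.165,"dz":0,"turn":0}
    - {"fingers":0,"dx":-0.04,"dy":-0.22,"dz":0,"turn":0}
    - {"fingers":0,"dx":-0.06,"dy":-0.275,"dz":0,"turn":0}
    - {"fingers":0,"dx":-0.085,"dy":-0.33,"dz":0,"turn":0}
    - {"fingers":0,"dx":-0.11,"dy":-0.385,"dz":0,"turn":0}
    - {"fingers":0,"dx":-0.14,"dy":-0.435,"dz":0,"turn":0}
    - {"fingers":0,"dx":-0.17,"dy":-0.485,"dz":0,"turn":0}
    - {"fingers":0,"dx":-0.2,"dy":-0.535,"dz":0,"turn":0}

```text
time_s: 11.6
ee_pos: [231.5, -552.4, 215.5]
tcp_rot: [0.525, 0.851, 0.0, -0.0]
contact_force: [0.7, 0.1, -0.7]
gripper_width: 0.1
grip_force: 0.0
```

```bash
python3 - <<'E'
from cell import ctrl
from h import *
ex=np.array([.451,-.8925]); ey=np.array([.8925,.451]); o=np.array([458.8,-66.5])+30*ex+78*ey
a=np.load("top0.npz"); b=ctrl.capture("top"); cv2.imwrite("pics/top9.png",b["image"])
def S(c):
    W=world(c); return np.stack([(W[...,:2]-o)@ex,(W[...,:2]-o)@ey,W[...,2]],-1)
for n,c in (("before",a),("after",b)):
    s=S(c)
    m=(s[...,2]>76)&(s[...,2]<92)&(abs(s[...,0])<90)&(s[...,1]>-100)&(s[...,1]<0)
    q=s[m]; print(n,"tab",len(q),np.percentile(q,[5,50,95],axis=0).round(1).tolist())
    for lo,hi in ((-118,-60),(-30,35)):
        m=(s[...,0]>lo)&(s[...,0]<hi)&(abs(s[...,1]+78)<14)&(s[...,2]>30)&(s[...,2]<62); print(" bar",np.median(s[m],0).round(1))
# bystanders: change in depth outside slicer
d=abs(a["z_map"]-b["z_map"])>8; sa=S(a); d&=(a["z_map"]>0)&(b["z_map"]>0); d[340:]=0
n,l,st,ce=cv2.connectedComponentsWithStats(d.astype(np.uint8))
print([st[i].tolist() for i in range(1,n) if st[i,4]>12])
print(ctrl.sense()["time_s"])
E
```

```text
before tab 170 [[-49.3, -94.5, 80.0], [-45.7, -51.0, 83.3], [-42.0, -5.4, 86.8]]
 bar [-89.3 -78.   50.7]
 bar [  2.  -78.1  51. ]
after tab 165 [[47.2, -94.7, 80.1], [50.8, -50.4, 83.0], [54.5, -6.2, 86.3]]
 bar [-89.2 -78.1  51. ]
 bar [  2.  -78.1  50.9]
[[573, 0, 7, 12, 25], [599, 3, 16, 8, 38], [624, 6, 7, 5, 13], [531, 9, 14, 12, 36], [550, 8, 5, 6, 15], [628, 8, 7, 11, 25], [595, 13, 8, 10, 22], [166, 15, 6, 8, 20], [549, 15, 11, 14, 34], [554, 15, 8, 6, 15], [227, 17, 10, 14, 39], [166, 19, 10, 8, 19], [608, 18, 30, 16, 89], [265, 20, 5, 8, 15], [543, 22, 4, 9, 16], [403, 25, 7, 6, 13], [509, 25, 12, 17, 51], [578, 25, 6, 6, 15], [142, 26, 7, 8, 14], [251, 26, 8, 10, 28], [533, 26, 10, 11, 34], [276, 29, 12, 15, 42], [466, 28, 6, 9, 19], [527, 28, 8, 5, 16], [472, 31, 6, 6, 14], [478, 30, 6, 7, 16], [487, 30, 8, 11, 25], [521, 30, 5, 8, 19], [539, 30, 17, 13, 58], [553, 30, 6, 9, 18], [571, 30, 10, 7, 22], [603, 30, 10, 5, 18], [629, 31, 10, 8, 22], [205, 33, 15, 12, 41], [406, 32, 6, 5, 13], [525, 33, 10, 17, 50], [458, 35, 7, 7, 15], [590, 35, 8, 8, 21], [616, 35, 5, 7, 13]
[... 1269 characters left out ...]
407, 91, 8, 9, 25], [318, 92, 11, 6, 17], [635, 96, 5, 9, 14], [0, 131, 10, 10, 18], [628, 132, 7, 7, 17], [20, 147, 11, 12, 27], [31, 152, 10, 7, 19], [45, 160, 6, 10, 21], [2, 162, 15, 9, 32], [9, 171, 12, 4, 20], [49, 191, 5, 10, 21], [0, 200, 8, 7, 17], [38, 202, 4, 9, 13], [19, 206, 6, 7, 13], [14, 213, 5, 7, 14], [26, 212, 4, 8, 15], [30, 221, 9, 8, 19], [3, 223, 9, 5, 14], [28, 227, 7, 9, 20], [279, 227, 32, 17, 74], [305, 235, 9, 9, 23], [295, 237, 25, 48, 236], [1, 241, 11, 7, 21], [38, 241, 6, 9, 15], [242, 243, 33, 18, 107], [258, 256, 23, 47, 236], [0, 262, 5, 9, 15], [23, 264, 13, 20, 53], [34, 271, 6, 12, 19], [13, 283, 6, 11, 17], [26, 312, 8, 7, 14], [1, 321, 6, 9, 18]]
11.65
```

The same camera gives 96.5 mm of travel (bar scale is good to 0.2%), which is a bit short of 100 unless the guard started a few mm in. The plate edges can settle it: parked at 0, they should lie at x≈−10 (front) and about −88 (rear).

```bash
python3 - <<'E'
from cell import ctrl
from h import *
ex=np.array([.451,-.8925]); ey=np.array([.8925,.451]); o=np.array([458.8,-66.5])+30*ex+78*ey
a=dict(np.load("top0.npz")); b=ctrl.capture("top"); z=[b["z_map"]]
for _ in range(7): z.append(ctrl.capture("top")["z_map"])
b["z_map"]=np.mean(z,0)
for n,c in (("before",a),("after",b)):
    W=world(c); s=np.stack([(W[...,:2]-o)@ex,(W[...,:2]-o)@ey,W[...,2]],-1)
    p=[]
    for x in range(-120,120,2):
        m=(abs(s[...,0]-x)<1.5)&(s[...,1]>2)&(s[...,1]<28)
        p.append((x,round(float(np.median(s[m][:,2])),1)))
    print(n,p)
    m=(s[...,2]>76)&(s[...,2]<92)&(abs(s[...,0])<90)&(s[...,1]>-100)&(s[...,1]<0); print(np.median(s[m][:,0]))
    m=(abs(s[...,1])<40)&(s[...,2]>12)&(s[...,2]<40)
    r=s[(s[...,2]>27)&(s[...,2]<40)&(abs(s[...,1])<30)&(s[...,0]>100)&(s[...,0]<250)]; print("end rail x",np.percentile(r[:,0],[2,98]) if len(r) else None)
E
```

```text
before [(-120, 17.7), (-118, 16.5), (-116, 15.5), (-114, 15.2), (-112, 16.3), (-110, 16.2), (-108, 17.9), (-106, 17.5), (-104, 16.8), (-102, 16.7), (-100, 16.5), (-98, 16.6), (-96, 17.4), (-94, 16.1), (-92, 16.4), (-90, 16.7), (-88, 16.5), (-86, 17.4), (-84, 22.0), (-82, 22.1), (-80, 22.0), (-78, 22.3), (-76, 23.4), (-74, 23.1), (-72, 22.8), (-70, 22.8), (-68, 22.7), (-66, 22.3), (-64, 21.4), (-62, 22.0), (-60, 22.3), (-58, 22.6), (-56, 23.0), (-54, 23.7), (-52, 22.8), (-50, 24.1), (-48, 25.7), (-46, 25.2), (-44, 22.5), (-42, 24.1), (-40, 22.5), (-38, 22.6), (-36, 23.0), (-34, 21.9), (-32, 23.8), (-30, 23.6), (-28, 22.5), (-26, 21.1), (-24, 22.1), (-22, 22.1), (-20, 22.3), (-18, 23.7), (-16, 22.6), (-14, 22.6), (-12, 23.5), (-10, 21.9), (-8, 21.9), (-6, 16.7), (-4, 16.1), (-2, 16.4), (0, 16.6), (2, 16.4), (4, 17.0), (6, 16.8), (8, 17.2), (10, 17.3), (12, 15.7), (14, 17.0), (16, 17.7), (18, 17.2), (20, 17.7), (22, 16.4), (24, 16.3), (26, 17.0), (28, 17.6), (30, 16.9), (32, 17.6), (34, 16.0), (36, 16.5), (38, 16.7), (40, 17.2), (42, 16.1), (44, 17.0), (46, 17.6), (48, 17.5), (50, 18.6)
[... 1353 characters left out ...]
4, 22.8), (16, 22.7), (18, 22.7), (20, 22.6), (22, 23.0), (24, 22.8), (26, 22.9), (28, 22.6), (30, 23.1), (32, 22.9), (34, 22.8), (36, 22.6), (38, 22.6), (40, 23.1), (42, 23.2), (44, 22.3), (46, 23.0), (48, 23.8), (50, 22.9), (52, 23.0), (54, 23.7), (56, 23.6), (58, 22.7), (60, 22.7), (62, 22.8), (64, 23.1), (66, 22.8), (68, 22.5), (70, 22.5), (72, 22.8), (74, 22.7), (76, 22.5), (78, 22.7), (80, 22.7), (82, 22.5), (84, 22.6), (86, 22.6), (88, 22.8), (90, 21.8), (92, 17.0), (94, 16.7), (96, 16.8), (98, 16.8), (100, 16.9), (102, 16.7), (104, 17.0), (106, 17.1), (108, 16.9), (110, 16.6), (112, 16.7), (114, 16.7), (116, 16.9), (118, 17.0)]
50.85341673823901
end rail x [162.39640264 172.88555754]
```

View pics/top9.png

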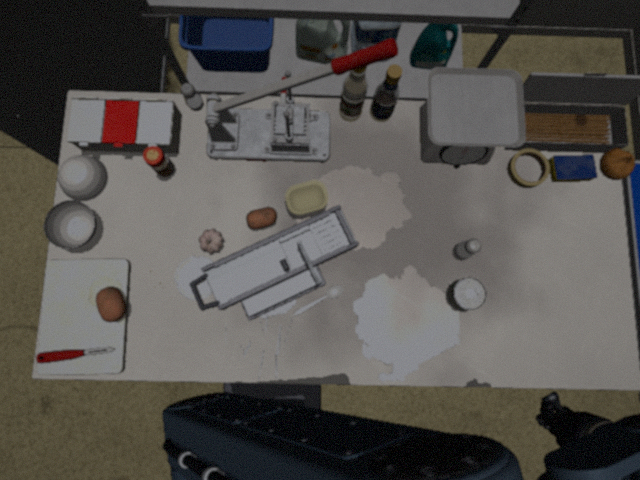

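The top view shows the guard over the blade, with the tab near (307,265) and the nose up at (285,265). The bystanders are where they were. The plate's rear edge is now at x = 12 and the front at 91, exactly where full travel puts them. Parked they read −85 and −7, so the guard had started about 3 mm in. The bar is fully up, so I'll hand in.

```bash
python3 -c "
from cell import ctrl
print(ctrl.hand_in())"
```

```text
the job is handed in; nothing more can be done
None
```

The job is handed in: the guard is at its end stop over the blade, the catch has sprung fully back up behind it, and the other things on the table are where they were (about 12 s of the 35 s used).

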